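Set the marking guide and hold its carriage at the click stop

TASK

Make the marking-out guide ready for scribing: first turn its dial until the pointer stands at the brass rider clipped on the scale, then take the carriage by its upright fin and slide it along the rail until its spring ball clicks into the notch of the brass stop. Finish while still holding the carriage by the fin, at rest in the notch: do not let go. Leave the dial at the rider, and do not push about the other things lying on the bench.

Things in the scene. Friction and masses are not known exactly. Their poses are not given: they have to be found in the camera images.
- guide: Grey base plate of the marking guide, bolted to the bench: 460 x 130 x 12 mm, with a carved wooden panel (up to 43 mm high) on its far side. Origin on the bench, mid-plate; x points away from the robot at yaw 0, y runs along the rail (to the left), z up. The dial's axis is at (0, -170 mm); the steel rail runs along y at x = 12 mm, its top 24 mm above the bench.
- dial (a joint): Angle of the dial in rad, growing clockwise seen from above; at 0 its pointer points along the guide's -x. Turns freely from -2.4 to 2.4 and stays where it is left (friction about 0.05 N m). It starts 0.4 to 1.5 rad short of the rider, so it must be turned clockwise.
- dial_grip (a point): Grip point of the dial, on its axis, 47.5 mm above the bench: an upright black bar 50 mm long, 14 mm thick, 22 to 56 mm above the bench, on a disc 60 mm across (top at 22 mm). This point's x axis runs along the bar, -x towards the pointer end; y is across the bar. The scale plate around it is 108 mm across, its top 16 mm above the bench.
- pointer_tip (a point): Tip of the dial's white pointer, 43 mm from the dial's axis, just above the scale plate; it turns with the dial.
- rider_mark (a point): The point on the scale that the pointer tip must reach: the inner end of the brass rider (a block 16 x 7 x 7 mm on the rim of the scale, its top 24 mm above the bench), 43 mm from the dial's axis. The rider does not move.
- carriage: Aluminium carriage on the rail, to be held by its black upright fin (30 mm across the rail, 16 mm along it, 44 to 94 mm above the bench). Body 52 mm across and 44 mm along the rail; a 24 mm wide wing on the robot's side (screw head, top at 48 mm), a thin scriber arm over the panel (below 53 mm). Origin mid-body, 35 mm above the bench, axes as the guide's. Slides 230 mm along y, friction 1.2 N, stays where left.
- fin_grip (a point): Grip point in the middle of the fin, 76 mm above the bench; axes as the guide's.
- ball_point (a point): Centre of the carriage's spring ball (10 mm across) under the wing, level with the fin along the rail and 50 mm from it towards the robot; a black line on the wing's front end marks it. Sliding left, the ball meets the stop's first pin about 12 mm short of the notch, takes a push of up to some 12 N to climb it, drops into the notch, then meets the second pin just as stiffly.
- stop: Brass click stop, 30 x 30 mm, top 26 mm above the bench, fixed on the plate beside the rail, always left of the carriage's start. Two steel cross pins, 8 mm thick and 12 mm apart, form the notch. Origin mid-underside, right under the notch; y along the rail. A black line on its front cheek marks the notch. The ball is in the notch when y of ball_point in this frame is 0.
- jar: Closed amber glass jar, 56 mm across, 75 mm high, on the bench right of the panel, behind the dial. Bystander: leave alone. Origin at its underside (axes: z up).
- rib: Flat dark wooden rib, 45 x 130 x 8 mm, lying in front of the guide. Bystander: leave alone. Origin at its underside (axes: z up).
- knife: Carving knife with wooden handle, 168 mm long, 14 mm wide, 12 mm high, lying in front of the guide. Bystander: leave alone. Origin at its underside (axes: z up).
- mallet: Wooden carving mallet standing on its head, 80 mm across, 215 mm high, at the right. Bystander: leave alone. Origin at its underside (axes: z up).
- brush: Dusting brush with wooden handle, 200 mm long, 42 mm wide, lying at the left. Bystander: leave alone. Origin at its underside (axes: z up).
- bowl: White bowl, 110 mm across, 50 mm high, at the left. Bystander: leave alone. Origin at its underside (axes: z up).
- offcut: Block of pale wood, 90 x 60 x 30 mm, at the right. Bystander: leave alone. Origin at its underside (axes: z up).

How it is judged (in metres and radians):
On the way, in this order (a step that is already met when the one before it is completed fails the run):
1. the dial's pointer is turned to the rider (horizontal distance between pointer_tip and rider_mark below 0.0055 m), for 0.2 s.
2. the held carriage's ball is in the notch of the stop (y of ball_point in the frame of stop between -0.0025 and 0.0025 m and contact force between the fingers and carriage above 4 N), for 0.2 s.
At the end, for the whole second after the job is handed in: The pointer tip is within 5.5 mm (about 7 degrees) of the rider's mark, the spring ball is within 2.5 mm of the notch's middle along the rail and at rest, and the fingers still hold the fin with more than 4 N (all of step 2 and horizontal distance between pointer_tip and rider_mark below 0.0055 m and linear speed of carriage below 0.01 m/s); the arm keeps its last pose, push and grip.
It fails at once if a bystander is pushed by more than 30 mm or knocked over (distance of any of jar, rib, knife, mallet, brush, bowl, offcut from where it was at the start of the episode above 0.03 m or angle between any of jar, rib, knife, mallet, brush, bowl, offcut's own z axis and vertical above 0.5 rad).
It also fails if it takes over 51 s, if anything falls off the work surface, if the arm or the gripper's body presses on something with over 40 N, if the wrist force passes 120 N, or if a joint passes its speed limit or range.

ROBOT

A 6-joint arm with a two-finger parallel gripper is mounted at the origin on the work surface. World frame = base frame: x ahead of the robot, y to its left, z up, the work surface at z = 0. Lengths are in mm, angles in rad, forces in N, time in s.
With the tool pointing down it reaches from about 300 to 775 mm from the base axis. Payload 14.6 kg.
Tool frame: the origin (TCP) lies on the centre line of the jaws, within the pads' length; the fingertips stand 19 mm ahead of it and the grasp point (between the pads) is the TCP (bot.tip_reach is the distance from the TCP to the fingertips, in mm); y points along the fingers, x is the direction in which the jaws open and shut, and the axes are right-handed (so a half turn about y gives the same grasp; the last joint's range is limited). The gripper opens to 85 mm and grips with 20 to 120 N. Pads are 22 mm wide; open, the fingers measure 114 mm over their backs; the gripper's body (76 mm by 85 mm) begins 54 mm behind the grasp point. The pads swing forward as they close: fully open they stand 13 mm farther back than shut.
Start: joints at [-1.32, 0.3, 1.521, -0, 1.321, -0.067], TCP at [171.855, -522.451, 218.581] pointing down, gripper open.
Joint ranges: [-3.03, 3.03], [-0.79, 2.21], [0.23, 2.52], [-1.04, 4.18], [0, 3.07], [-2.55, 2.55]. Speed limits (rad/s): [2.22, 2.22, 2.57, 3.14, 3.14, 3.14].

INTERFACE

Orientations are given as a unit quaternion [w, x, y, z].
In Python, from rig import bot gives the robot as it stands. Calls block until the motion is done:
- bot.move_to(position, orientation): joint-space move of the TCP to a pose.
- bot.servo_line(position, attitude=None, speed=150, until_force=None): straight line of the TCP; attitude=None keeps the orientation; speed is the mean speed in mm/s. With until_force (N) it stops when the force on the tool has changed by that much, and returns True; else False.
- bot.move_joints(angles): joint-space move.
- bot.move_gripper(opening, grip_force=None): finger opening in mm; grip_force is the grip in N (None keeps the last); returns when the fingers have stopped.
- bot.dwell(seconds).
- bot.ik(position, orientation): joint angles nearest the present ones, or None.
- bot.read_state(): the state.
- bot.read_camera(name): name is "scene" or "top" or "wrist"; returns a dict with "image" (400x640x3 uint8, blue, green, red), "depth" (400x640 float32, mm along the optical axis (not along the pixel's ray), 0 where there is no reading), "fovy" (degrees; the focal length in pixels is half the picture's height over the tangent of half this angle, whatever the lens; pixels are square), "cx", "cy" (the principal point, pixels), "eye" and "attitude" of the camera in the world; the wrist camera has in their place "mount" (4x4, takes a point from camera to tool coordinates, whose origin is the TCP and whose axes are the tool frame's). Camera axes: x right, y down, z forward; pixel columns grow to the right and rows downward; lengths in mm; the calibration is good to about 2 mm. A picture is of the moment at which its call begins: read the wrist's pose just before it.
A pose or a line that the arm cannot do raises bot.MotionError and nothing moves.
- bot.finish_job(): hands the job in, once; it reports no verdict.
The state is a dict: "clock": time; "joint_positions": joint angles; "qvel": joint speeds; "effort": joint torques, N m; "ee_pos": TCP position; "tool_rot": TCP orientation; "ft_force": force on the tool from outside, world axes, zero at the start; "moment": the same for the moment, N m; "grip_width": finger opening in mm.
Only numpy, scipy, OpenCV 4.12 (cv2) and the standard library are available. Lean on these libraries where they do the work, as an engineer would, in place of code of your own. Each camera call takes 0.05 s, during which the arm holds its last target.

## Working session

There is one attempt and no reset: what is moved stays moved. The work goes in short steps, each a Python script; the robot and the scene stay as the last script left them, time stands still between calls to the robot, and variables do not carry over. Pictures are saved under pics/ and viewed, and the job is handed in when it is done.

```bash
ls; mkdir -p pics
python3 - <<'E'
from rig import bot
import cv2,numpy as np
s=bot.read_state();print(s)
for n in("scene","top"):
    c=bot.read_camera(n);cv2.imwrite(f"pics/{n}0.png",c["image"]);np.savez(f"/tmp/{n}0.npz",**c)
    print(n,{k:v for k,v in c.items() if k not in("image","depth")})
E
```

```text
pics
{'clock': 0.0, 'joint_positions': array([-1.31959280e+00,  3.00523776e-01,  1.52158562e+00, -1.89975005e-06,
        1.32070602e+00, -6.65959363e-02]), 'qvel': array([-0.00144899, -0.00026561,  0.00129983,  0.00076377,  0.00028792,
        0.0010592 ]), 'effort': array([ 4.62301730e-03, -5.43481493e+01, -3.61782002e+01,  1.25058718e-04,
        4.14727794e-03,  5.84129225e-06]), 'ee_pos': array([ 171.79854753, -522.21508684,  217.99051274]), 'tool_rot': array([ 0.57309264, -0.57254122,  0.41491781, -0.41425185]), 'ft_force': array([-0.02709195, -0.13267124,  0.0405933 ]), 'moment': array([ 0.01909898,  0.0011922 , -0.00147265]), 'grip_width': 85.67965527423574}
scene {'fovy': 45.97391670408779, 'cx': 322.4465879657113, 'cy': 200.43468645898625, 'eye': array([1272.18741195,  121.38307095, 1153.85257551]), 'attitude': array([-0.18903914,  0.59579241,  0.74561466, -0.23098568])}
top {'fovy': 47.33203318442459, 'cx': 319.18034187624005, 'cy': 191.91953284373807, 'eye': array([ 372.43524637,  -10.90801329, 1540.38084714]), 'attitude': array([-0.0416768 ,  0.71511617, -0.69612987,  0.04769818])}
```

View pics/scene0.png

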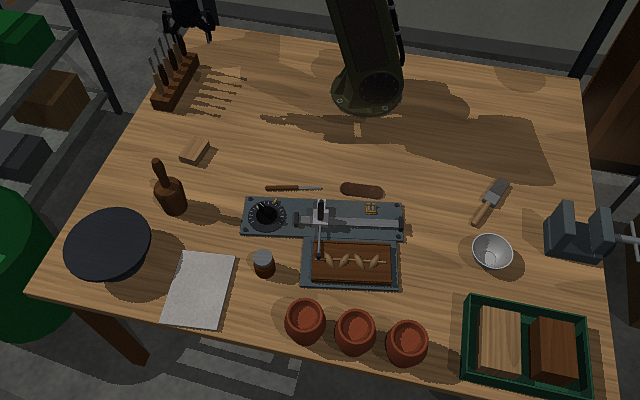

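View pics/top0.png

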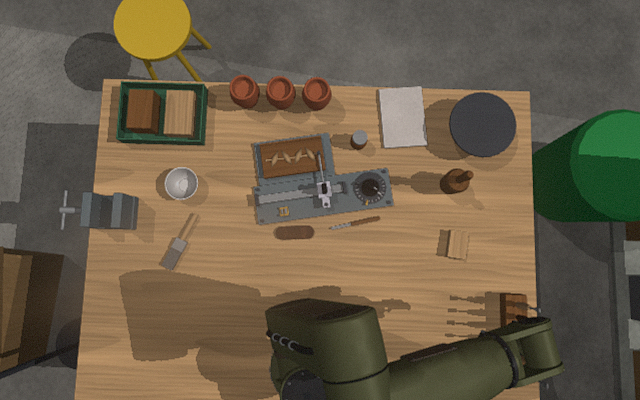

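The scene view shows the guide at about (322,218), with the dial at (266,214), fin at (320,208) and stop at (371,209). In the top view the dial is at (370,187), the carriage at (324,190) and the stop at (284,211). Next I'll get coarse positions, then look with the wrist camera.

```bash
cat > h.py <<'E'
import numpy as np,cv2
from scipy.spatial.transform import Rotation as R
def Rq(q): return R.from_quat(np.r_[q[1:],q[0]])
def qR(r): q=r.as_quat();return np.r_[q[3],q[:3]]
def cam(c,st=None):
    f=200/np.tan(np.radians(c["fovy"])/2)
    if "mount" in c:
        M=np.array(c["mount"]);Rt=Rq(st["tool_rot"]).as_matrix()
        return f,st["ee_pos"]+Rt@M[:3,3],Rt@M[:3,:3]
    return f,np.array(c["eye"]),Rq(c["attitude"]).as_matrix()
def ray(c,u,v,z,st=None):
    f,e,A=cam(c,st);d=A@np.array([(u-c["cx"])/f,(v-c["cy"])/f,1]);return e+d*(z-e[2])/d[2]
def proj(c,P,st=None):
    f,e,A=cam(c,st);p=(np.array(P)-e)@A;return np.stack([f*p[...,0]/p[...,2]+c["cx"],f*p[...,1]/p[...,2]+c["cy"]],-1)
def pt(c,u,v,st=None):
    f,e,A=cam(c,st);d=c["depth"][int(v),int(u)];return e+A@np.array([(u-c["cx"])/f,(v-c["cy"])/f,1])*d
# tool down, with jaw (x tool) direction angle a in world: y down, x=(cos,sin,0)... tool y = fingers
def down(a):
    x=np.array([np.cos(a),np.sin(a),0]);y=np.array([0,0,-1.]);return qR(R.from_matrix(np.stack([x,y,np.cross(x,y)],1)))
E
python3 - <<'E'
from h import *
np.set_printoptions(precision=3,suppress=True)
for n,P in(("top",[(370,187,22),(324,189,94),(284,211,26),(253,197,12),(259,223,12),(393,205,12),(386,170,12)]),("scene",[(266,214,22),(320,203,94),(371,209,26)])):
    c=dict(np.load(f"/tmp/{n}0.npz"))
    for u,v,z in P: print(n,u,v,z,ray(c,u,v,z),pt(c,u,v))
    im=c["image"];x,y=(240,120) if n=="top" else (230,170)
    cv2.imwrite(f"pics/{n}z.png",cv2.resize(im[y:y+130,x:x+190],None,fx=4,fy=4,interpolation=cv2.INTER_CUBIC))
from rig import bot
s=bot.read_state();c=bot.read_camera("wrist");print(c["mount"],c["fovy"])
r=Rq(s["tool_rot"]).as_matrix();print(r)
E
```

```text
top 370 187 22 [ 587.051 -191.711   22.   ] [ 582.942 -188.249   51.072]
top 324 189 94 [566.343 -35.985  94.   ] [566.06  -35.949  96.11 ]
top 284 211 26 [498.01   93.968  26.   ] [498.601  94.461  18.876]
top 253 197 12 [543.572 200.882  12.   ] [544.623 202.183   2.613]
top 259 223 12 [456.708 176.969  12.   ] [456.785 177.14   10.609]
top 393 205 12 [ 529.385 -271.213   12.   ] [ 530.915 -273.751   -2.902]
top 386 170 12 [ 648.356 -246.667   12.   ] [ 648.79  -247.038    9.597]
scene 266 214 22 [ 586.988 -189.904   22.   ] [ 599.449 -184.242   42.585]
scene 320 203 94 [563.465 -36.977  94.   ] [563.952 -36.868  94.729]
scene 371 209 26 [505.671 100.528  26.   ] [499.976 100.373  17.62 ]
[[   1.      -0.001    0.       1.091]
 [  -0.      -0.308    0.951 -154.785]
 [  -0.001   -0.951   -0.308   77.671]
 [   0.       0.       0.       1.   ]] 67.50385723146009
[[ 0.312 -0.     0.95 ]
 [-0.95   0.001  0.312]
 [-0.001 -1.     0.   ]]
```

View pics/topz.png

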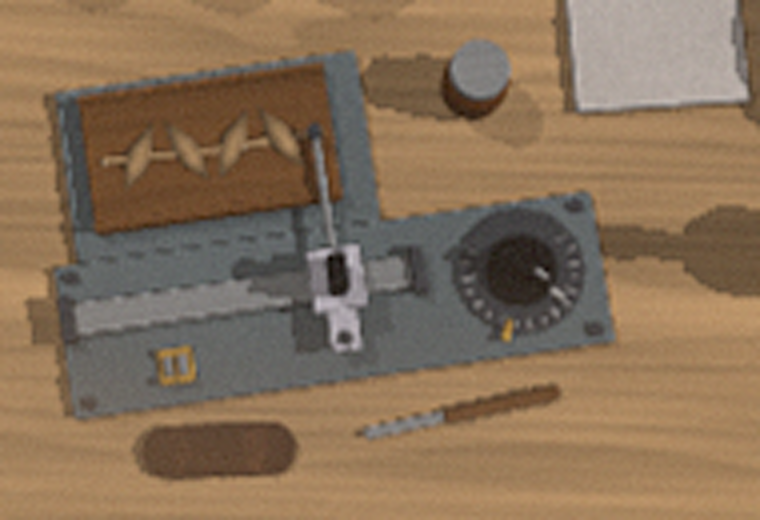

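Run:
```python
from h import *
from rig import bot
np.set_printoptions(precision=3,suppress=True)
for p in([570,-60,250],[585,-189,130],[585,-189,47.5],[500,100,76]):
  for d in(-101,-82,-33,79,98,147): print(p,d,bot.ik(p,down(np.radians(d))))
```

```text
[570, -60, 250] -101 [-0.169  0.33   1.408 -0.     1.403  1.594]
[570, -60, 250] -82 [-0.169  0.33   1.408 -0.     1.403  1.262]
[570, -60, 250] -33 [-0.169  0.33   1.408 -0.     1.403  0.407]
[570, -60, 250] 79 [-0.169  0.33   1.408 -0.     1.403 -1.548]
[570, -60, 250] 98 [-0.169  0.33   1.408 -0.     1.403 -1.879]
[570, -60, 250] 147 None
[585, -189, 130] -101 [-0.372  0.523  1.421 -0.     1.198  1.391]
[585, -189, 130] -82 [-0.372  0.523  1.421 -0.     1.198  1.059]
[585, -189, 130] -33 [-0.372  0.523  1.421 -0.     1.198  0.204]
[585, -189, 130] 79 [-0.372  0.523  1.421 -0.     1.198 -1.751]
[585, -189, 130] 98 [-0.372  0.523  1.421 -0.     1.198 -2.082]
[585, -189, 130] 147 None
[585, -189, 47.5] -101 [-0.372  0.623  1.475 -0.     1.043  1.391]
[585, -189, 47.5] -82 [-0.372  0.623  1.475 -0.     1.043  1.059]
[585, -189, 47.5] -33 [-0.372  0.623  1.475 -0.     1.043  0.204]
[585, -189, 47.5] 79 [-0.372  0.623  1.475 -0.     1.043 -1.751]
[585, -189, 47.5] 98 [-0.372  0.623  1.475 -0.     1.043 -2.082]
[585, -189, 47.5] 147 None
[500, 100, 76] -101 [ 0.126  0.382  1.774 -0.     0.986  1.888]
[500, 100, 76] -82 [ 0.126  0.382  1.774 -0.     0.986  1.557]
[500, 100, 76] -33 [ 0.126  0.382  1.774 -0.     0.986  0.702]
[500, 100, 76] 79 [ 0.126  0.382  1.774 -0.     0.986 -1.253]
[500, 100, 76] 98 [ 0.126  0.382  1.774 -0.     0.986 -1.585]
[500, 100, 76] 147 [ 0.126  0.382  1.774 -0.     0.986 -2.44 ]
```

Run:
```python
from h import *
from rig import bot
bot.move_to([600,-50,240],down(np.radians(-82)));bot.dwell(0.2)
s=bot.read_state();c=bot.read_camera("wrist");print(s["clock"],s["ee_pos"])
np.savez("/tmp/w1.npz",**c,**{"s_"+k:v for k,v in s.items()});cv2.imwrite("pics/w1.png",c["image"])
```

```text
2.625 [599.93961092 -50.52807411 240.02394256]
```

View pics/w1.png

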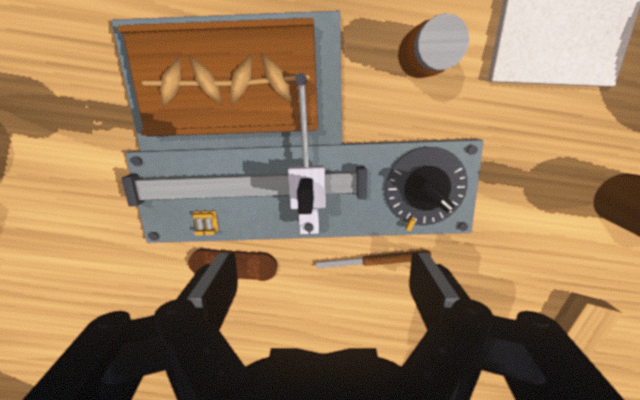

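The wrist view shows the whole guide. The dial disc is at (428,185), the rider at (411,224), the pointer near (447,204), the fin top at (305,195) and the stop at (204,221). I'll zoom in and measure these.

Run:
```python
from h import *
c=dict(np.load("/tmp/w1.npz"));im=c["image"]
a=cv2.resize(im[135:245,375:485],None,fx=5,fy=5,interpolation=cv2.INTER_CUBIC)
b=cv2.resize(im[135:245,180:330],None,fx=5,fy=5,interpolation=cv2.INTER_CUBIC)
cv2.imwrite("pics/w1a.png",a);cv2.imwrite("pics/w1b.png",b)
s={k[2:]:v for k,v in c.items() if k[:2]=="s_"}
# plate corners (bolts at corners) top-plate z=12
np.set_printoptions(precision=1,suppress=True)
hsv=cv2.cvtColor(im,cv2.COLOR_BGR2HSV)
br=cv2.inRange(hsv,(15,150,120),(30,255,255))
n,l,st,ce=cv2.connectedComponentsWithStats(br)
for i in range(1,n):
    if st[i][4]>15: print(st[i],ce[i],ray(c,*ce[i],24,s))
for u,v in((125,151),(482,139),(472,231),(145,242)): print(u,v,ray(c,u,v,12,s))
```

```text
[193 211  25  24 274] [206.5 221.2] [503.4  91.8  24. ]
[407 217   8  13  60] [410.3 223.6] [ 537.5 -178.9   24. ]
125 151 [581.1 201.2  12. ]
482 139 [ 658.8 -246.9   12. ]
472 231 [ 533.9 -271.2   12. ]
145 242 [453.9 181.5  12. ]
```

View pics/w1a.png

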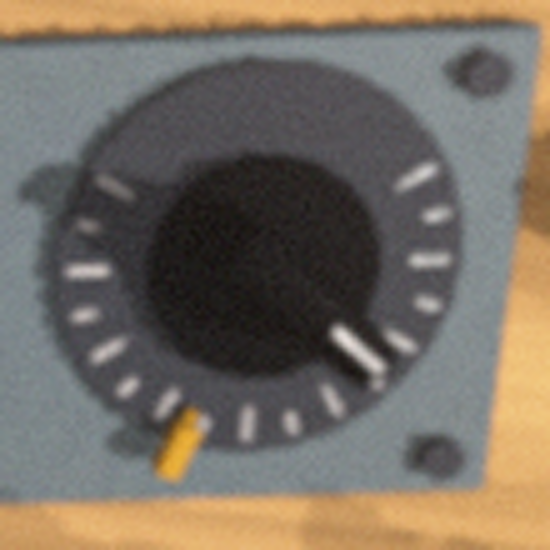

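View pics/w1b.png

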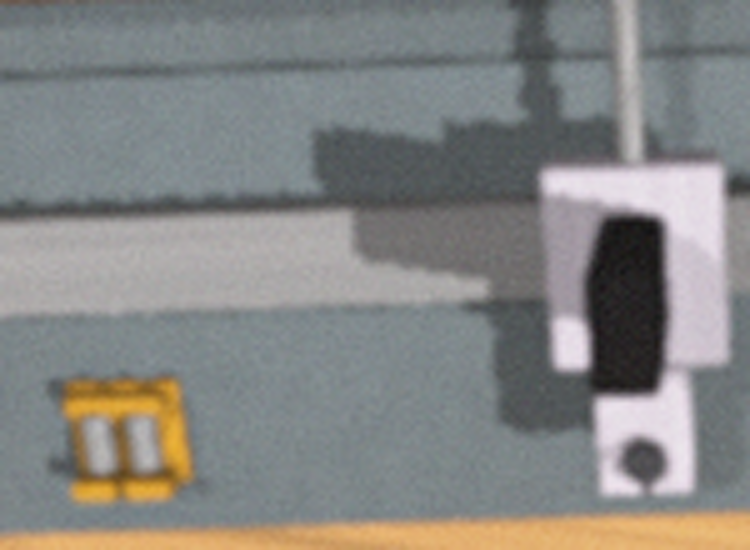

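Run:
```python
from h import *
c=dict(np.load("/tmp/w1.npz"));s={k[2:]:v for k,v in c.items() if k[:2]=="s_"}
np.set_printoptions(precision=1,suppress=True)
A=lambda u,v,z:ray(c,375+u/5-.4,135+v/5-.4,z,s)
B=lambda u,v,z:ray(c,180+u/5-.4,135+v/5-.4,z,s)
ax=A(260,254,16);print("scale",ax,"disc",A(264,266,22), "diam",A(58,254,16)-A(462,254,16),A(260,58,16)-A(260,450,16))
for n,u,v,z in(("tip",380,374,17),("ptr in",338,330,20),("rider in",194,414,24),("rider out",172,478,24)):
    p=A(u,v,z)-ax;print(n,p,np.hypot(*p[:2]),np.degrees(np.arctan2(p[1],p[0])))
print("notch",B(121,445,24),"stop corners",B(65,390,26),B(72,495,26),B(185,385,26))
print("fin top",B(628,395,94),B(632,215,94),B(590,390,94),B(660,390,94),"screw",B(645,460,48),"wing front mark",B(647,490,46))
g=np.array([557,-33.9]);y=.174;Rg=np.array([[np.cos(y),-np.sin(y)],[np.sin(y),np.cos(y)]])
for n,p in(("ax",ax),("notch",B(121,445,24)),("screw",B(645,460,48))): print(n,(p[:2]-g)@Rg)
```

```text
scale [ 590.6 -190.8   16. ] disc [ 588.9 -190.2   22. ] diam [-14.6 105.2   0. ] [104.5  26.1   0. ]
tip [-28.  -39.7   1. ] 48.62844316056467 -125.17723511091233
ptr in [-16.6 -23.9   4. ] 29.111147451134002 -124.73681339309636
rider in [-43.8   9.8   8. ] 44.83402175666845 167.37660884088012
rider out [-62.7  11.4   8. ] 63.764581439886165 169.69347571510855
notch [499.4  95.3  24. ] stop corners [514.1 109.4  26. ] [483.8 107.4  26. ] [519.9  78.2  26. ]
fin top [559.7 -38.2  94. ] [599.4 -34.3  94. ] [559.7 -30.   94. ] [561.8 -44.9  94. ] screw [524.9 -44.2  48. ] wing front mark [515.9 -45.7  46. ]
ax [   5.9 -160.3]
notch [-34.4 137.2]
screw [-33.3  -4.6]
```

Run:
```python
from h import *
from rig import bot
bot.move_to([588.5,-190.5,150],down(np.radians(-35)));bot.move_gripper(50,40);bot.dwell(.2)
s=bot.read_state();c=bot.read_camera("wrist");print(s["clock"],s["ee_pos"],s["grip_width"])
np.savez("/tmp/w2.npz",**c,**{"s_"+k:v for k,v in s.items()});cv2.imwrite("pics/w2.png",c["image"])
```

```text
4.3 [ 588.50589115 -190.46792507  149.99402266] 50.11154833404973
```

View pics/w2.png

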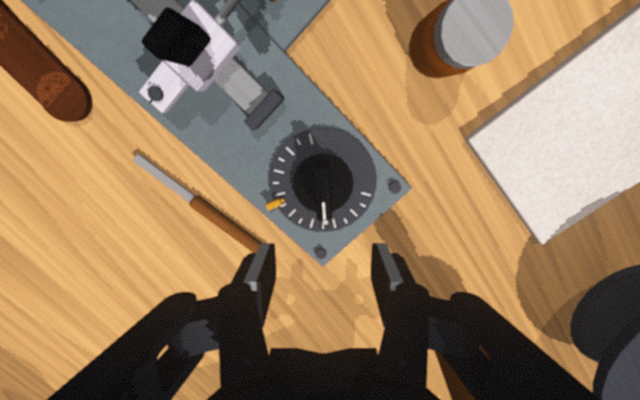

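The dial is centred at (322,179), the pointer runs down to (325,222), and the rider is at (275,204). I'll zoom in.

Run:
```python
from h import *
c=dict(np.load("/tmp/w2.npz"));im=c["image"]
cv2.imwrite("pics/w2a.png",cv2.resize(im[120:240,260:385],None,fx=5,fy=5,interpolation=cv2.INTER_CUBIC)[:600])
```

```text
(no output)
```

View pics/w2a.png

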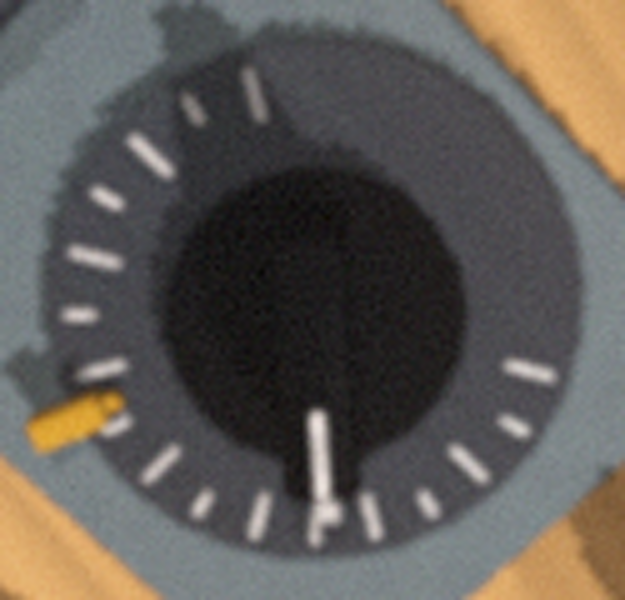

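```bash
cat > m2.py <<'E'
from h import *
c=dict(np.load("/tmp/w2.npz"));s={k[2:]:v for k,v in c.items() if k[:2]=="s_"}
np.set_printoptions(precision=1,suppress=True)
A=lambda u,v,z:ray(c,260+u/5-.4,120+v/5-.4,z,s)
ax=(A(42,290,16)+A(582,290,16)+A(312,28,16)+A(312,558,16))/4;print("scale",ax)
print("disc",(A(165,310,22)+A(467,310,22))/2, A(165,310,22)-A(467,310,22))
for n,u,v,z in(("tip",325,502,18),("ptr in",318,412,22),("rider in",120,400,24),("rider out",30,438,24)):
    p=A(u,v,z)-ax;print(n,p,np.hypot(*p[:2]),np.degrees(np.arctan2(p[1],p[0])))
E
python3 m2.py
```

```text
scale [ 589.  -188.1   16. ]
disc [ 589.3 -189.1   22. ] [-48.3  33.9   0. ]
tip [-22.4 -36.5   2. ] 42.81709919872156 -121.48400210519735
ptr in [-11.5 -18.5   6. ] 21.752089332838814 -121.8826196788725
rider in [-41.7   6.6   8. ] 42.24368874353461 170.98176184892975
rider out [-61.3  10.6   8. ] 62.171831404228215 170.21209916436925
```

Run:
```python
from h import *
from rig import bot
np.set_printoptions(precision=2,suppress=True)
def P(t):
    s=bot.read_state();print(t,s["clock"],s["ee_pos"],s["ft_force"],s["moment"],s["grip_width"])
bot.servo_line([589,-189.3,100],down(np.radians(-32)),speed=100)
print(bot.servo_line([589,-189.3,48],speed=60,until_force=8));P("down")
bot.move_gripper(10,25);P("grip")
for a in np.linspace(-32,-99.5,7)[1:]:
    bot.servo_line([589,-189.3,48],down(np.radians(a)),speed=60);P(round(a))
bot.dwell(.2);P("turned")
s=bot.read_state();c=bot.read_camera("wrist")
np.savez("/tmp/w3.npz",**c,**{"s_"+k:v for k,v in s.items()});cv2.imwrite("pics/w3.png",c["image"])
```

```text
False
down 6.0167 [ 589.24 -189.39   48.41] [-0.08  0.19  0.01] [0.01 0.01 0.  ] 49.79993833814721
grip 6.4833 [ 589.02 -189.31   48.06] [ 0.92 -0.19 -0.68] [-0.    0.04  0.03] 10.119919254170885
-43 6.8333 [ 589.01 -189.29   47.99] [ 0.38 -0.62  0.13] [-0.01  0.01  0.02] 10.2513955368669
-54 7.1833 [ 589.01 -189.29   48.02] [-0.97 -0.22  0.29] [-0.02  0.06  0.01] 9.907960891932337
-66 7.5333 [ 588.99 -189.29   48.  ] [0.63 0.48 0.1 ] [-0.04 -0.03 -0.01] 10.322892300555191
-77 7.8833 [ 588.98 -189.3    47.99] [ 0.52 -0.99  0.36] [-0.03  0.01 -0.06] 10.222653870256027
-88 8.2333 [ 589.   -189.28   47.99] [-0.21 -0.15  0.18] [-0.01 -0.06  0.  ] 10.110806629206394
-100 8.5833 [ 589.   -189.3    48.01] [-0.39  0.12 -0.89] [-0.02 -0.05  0.  ] 10.165604690651897
turned 8.7833 [ 588.99 -189.29   48.01] [ 0.67 -0.19  0.94] [-0.01 -0.01  0.02] 10.059413730200454
```

View pics/w3.png

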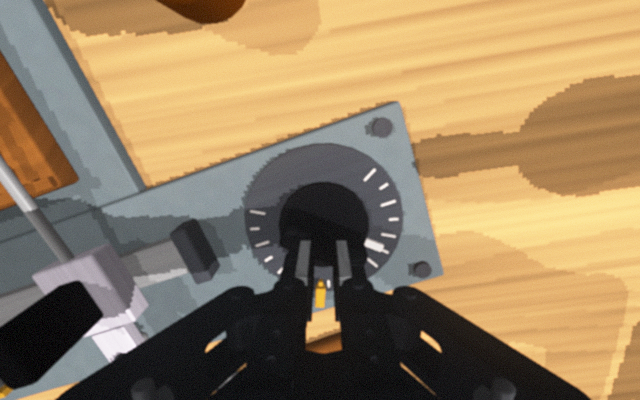

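The pointer is still at (374,243) and the jaws closed to 10 mm, so they missed the bar. I'll check where the TCP and the bar project in this picture.

Run:
```python
from h import *
np.set_printoptions(precision=1,suppress=True)
from rig import bot
print(bot.tip_reach)
c=dict(np.load("/tmp/w3.npz"));s={k[2:]:v for k,v in c.items() if k[:2]=="s_"}
print("tcp",proj(c,s["ee_pos"],s),"tip",proj(c,s["ee_pos"]-[0,0,19],s),"at z22",proj(c,[589,-189,22],s),"z56",proj(c,[589,-189,56],s))
for u,v in((322,225),(322,250),(306,250),(342,250),(322,200),(322,190),(275,215),(374,243)): print(u,v,pt(c,u,v,s))
cv2.imwrite("pics/w3a.png",cv2.resize(c["image"][130:330,230:420],None,fx=3,fy=3,interpolation=cv2.INTER_CUBIC))
c=dict(np.load("/tmp/w2.npz"));s={k[2:]:v for k,v in c.items() if k[:2]=="s_"}
print("w2: center",proj(c,[589,-189,22],s),proj(c,[589,-189,56],s))
```

```text
19.0
tcp [320.2 244. ] tip [320.4 230.3] at z22 [320.1 225.9] z56 [319.5 250.8]
322 225 [ 595.3 -191.4   35.7]
322 250 [ 589.2 -190.4   55.9]
306 250 [ 599.6 -184.4   73.4]
342 250 [ 597.1 -201.5   74. ]
322 200 [ 606.9 -193.3   23.4]
322 190 [ 613.2 -194.3   22.5]
275 215 [ 598.6 -159.7   14.3]
374 243 [ 569.9 -222.7   20. ]
w2: center [322.5 181.7] [322.4 191.8]
```

View pics/w3a.png

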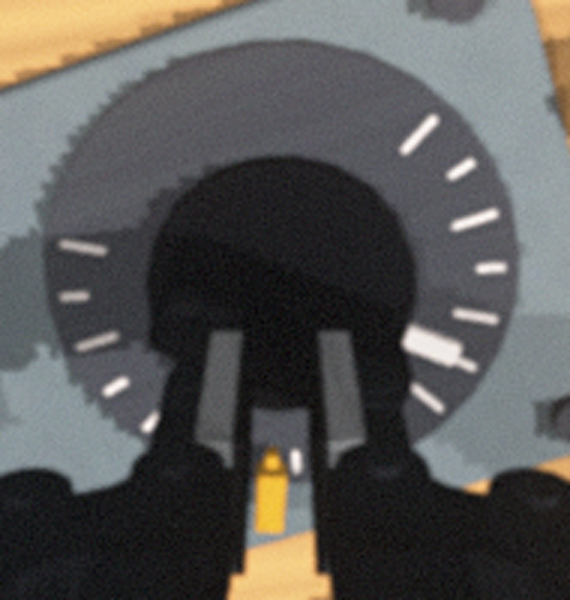

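Run:
```python
from h import *
np.set_printoptions(precision=1,suppress=True)
c=dict(np.load("/tmp/w3.npz"));s={k[2:]:v for k,v in c.items() if k[:2]=="s_"}
T=Rq(s["tool_rot"]).as_matrix()
for u in(304,322,343):
  for v in range(226,300,6):
    p=pt(c,u,v,s);print(u,v,p,"tool",(p-s["ee_pos"])@T)
c=dict(np.load("/tmp/w2.npz"));s={k[2:]:v for k,v in c.items() if k[:2]=="s_"}
print("w2 heights");
for v in range(160,216,4): print(v,*["%3.0f"%pt(c,u,v,s)[2] for u in range(290,360,5)])
```

```text
304 226 [ 601.5 -182.2   47.9] tool [-9.   0.1 11.2]
304 232 [ 600.5 -182.4   53.9] tool [-8.7 -5.9 10.2]
304 238 [ 598.  -182.    56.2] tool [-8.6 -8.1  7.7]
304 244 [ 600.3 -183.2   68. ] tool [ -7.9 -20.   10.1]
304 250 [ 600.4 -183.6   74.7] tool [ -7.4 -26.7  10.3]
304 256 [ 599.9 -183.8   79.7] tool [ -7.2 -31.7   9.9]
304 262 [ 599.9 -184.2   85.1] tool [ -6.8 -37.1   9.9]
304 268 [ 599.5 -184.3   89.5] tool [ -6.6 -41.4   9.5]
304 274 [ 600.1 -184.8   95.3] tool [ -6.2 -47.3  10.3]
304 280 [ 598.1 -184.5   96.4] tool [ -6.2 -48.4   8.2]
304 286 [ 600.7 -185.5  104.6] tool [ -5.6 -56.6  10.9]
304 292 [ 600.  -185.5  107.4] tool [ -5.5 -59.4  10.2]
304 298 [ 597.  -185.   106.9] tool [ -5.6 -58.9   7.2]
322 226 [ 595.3 -191.4   37.4] tool [ 1.  10.6  6.6]
322 232 [ 595.4 -191.4   46.1] tool [1.1 1.9 6.6]
322 238 [ 594.9 -191.4   53. ] tool [ 1.1 -4.9  6.2]
322 244 [ 593.  -191.    56.4] tool [ 1.1 -8.4  4.2]
322 250 [ 589.2 -190.4   55.9] tool [ 1.1 -7.8  0.3]
322 256 [ 585.4 -189.8   55.6] tool [ 1.1 -7.6 -3.5]
322 262 [ 562.2 -185.8   21.6] tool [  0.9  26.4 -27. ]
322 268 [ 
[... 1201 characters left out ...]
  23  55  55  55 305  21  23  22  14  16
172  15  22  22  20  23  55  56  56  22  22  21  22  21  16
176  17  22  23  23  21  56  56  57  23  23  23  21  22  15
180  16  22  22  23  21  56  55  56  22  22  22  22  22  16
184  15  22  21  22  23  55  56  55  22  23  22  22  22  15
188  15  23  22  24  22  56  55  56  22  22  23  22  22  16
192  17  21  23  22  22  55  56  57  21  22  21  23  22  15
196  17  22  22  22  21  55  57  56  54  21  23  22  16  17
200  15  16  23  23  22  54  56  56  54  22  22  22  15  16
204  16  16  14  22  23  54  56  56  55  22  22  16  15  16
208  16  16  15  16  23  23  56  56  56  23  16  16  16  16
212  15  15  15  15  16  15  57  55  54  15  16  16  16  15
```

Run:
```python
from h import *
np.set_printoptions(precision=1,suppress=True)
for n,P in(("w1",[(225,v) for v in range(250,300,6)]+[(422,v) for v in range(250,300,6)]),("w2",[(u,v) for u in(264,268,378,383) for v in range(240,292,5)])):
    c=dict(np.load(f"/tmp/{n}.npz"));s={k[2:]:v for k,v in c.items() if k[:2]=="s_"}
    T=Rq(s["tool_rot"]).as_matrix();print(n,s["grip_width"],"tcp px",proj(c,s["ee_pos"],s),proj(c,s["ee_pos"]+T[:,1]*19,s))
    for u,v in P: print(u,v,(pt(c,u,v,s)-s["ee_pos"])@T)
from rig import bot
s=bot.read_state();print(s["ee_pos"],s["grip_width"])
```

```text
w1 84.99927074257451 tcp px [320.6 243.3] [320.9 229.6]
225 250 [-143.1  241.2 -132.3]
225 256 [-43.6 -32.6  10. ]
225 262 [-42.3 -36.9   9.4]
225 268 [-41.9 -38.8   7.5]
225 274 [-41.8 -40.    5.2]
225 280 [-41.5 -41.4   3.1]
225 286 [-41.6 -42.    0.5]
225 292 [-41.6 -42.9  -2. ]
225 298 [-41.5 -43.8  -4.4]
422 250 [ 147.4  240.9 -132.3]
422 256 [ 46.7 -32.8  10. ]
422 262 [ 45.3 -37.3   9.6]
422 268 [ 43.9 -41.8   9.2]
422 274 [ 43.7 -43.1   7.1]
422 280 [ 43.8 -43.6   4.5]
422 286 [ 43.7 -44.7   2.3]
422 292 [ 43.8 -45.1  -0.5]
422 298 [ 43.5 -46.7  -2.4]
w2 50.11154833404973 tcp px [322.9 242.3] [322.9 228.7]
264 240 [-66.5 151.4 -72.8]
264 245 [-29.2 -20.8   8.9]
264 250 [-28.4 -25.2   8.5]
264 255 [-27.3 -30.8   8.8]
264 260 [-26.1 -36.9   9.7]
264 265 [-25.8 -39.3   8.6]
264 270 [-25.4 -41.7   7.6]
264 275 [-25.2 -43.1   6. ]
264 280 [-25.1 -44.    4.2]
264 285 [-25.  -45.1   2.4]
264 290 [-25.  -46.2   0.7]
268 240 [-62.  151.4 -72.8]
268 245 [-27.3 -20.5   8.7]
268 250 [-26.1 -26.9   9.4]
268 255 [-25.1 -32.5   9.8]
268 260 [-25.3 -32.3   7.1]
268 265 [-25.1 -33.9   5.4]
268 270 [-25.1 -34.9   3.4]
268 275 [-25.2 -35.1   0.9]
268 280 [-25.  -36.7  -0.7]
268 285 [-25.4 -35.6  -4. ]
268 290 [-25.3 -36.9  -5.9]
378 240 [ 61.8 149.9 -72.1]
378 245 [ 27.4 -20.6   8.7]
378 250 [ 26.3 -26.9   9.3]
378 255 [ 25.7 -30.2   8.5]
378 260 [ 24.8 -35.3   8.8]
378 265 [ 24.9 -35.8   6.5]
378 270 [ 24.7 -37.1   4.8]
378 275 [ 24.7 -37.9   2.7]
378 280 [ 24.9 -37.6  -0.1]
378 285 [ 24.6 -39.7  -1.3]
378 290 [ 24.7 -40.2  -3.6]
383 240 [ 67.4 149.9 -72.1]
383 245 [ 29.7 -21.3   9.1]
383 250 [ 28.7 -26.6   9.2]
383 255 [ 27.9 -31.2   9. ]
383 260 [ 27.  -35.7   9. ]
383 265 [ 26.1 -40.6   9.4]
383 270 [ 25.3 -44.5   9.3]
383 275 [ 25.  -46.4   8.1]
383 280 [ 24.9 -47.7   6.6]
383 285 [ 24.9 -48.3   4.6]
383 290 [ 24.6 -49.9   3.3]
[ 589.  -189.3   48. ] 9.931338041800128
```

The depth readings place the fingertips about 16 mm behind the reported TCP, not 19 mm ahead of it. That puts them at z≈64, above the bar's top at 56 mm, which explains the miss. A light touch on the bar's top will check this independently.

Run:
```python
from h import *
from rig import bot
np.set_printoptions(precision=2,suppress=True)
print(bot.servo_line([589,-189.3,32],speed=15,until_force=4))
s=bot.read_state();print(s["clock"],s["ee_pos"],s["ft_force"],s["moment"])
bot.servo_line([589,-189.3,60],speed=120)
```

```text
True
9.325 [ 589.19 -189.38   44.13] [-0.49 -0.22  6.38] [ 0.04  0.13 -0.02]
```

The touch came at TCP z=44, so the fingertips are about 12 mm behind the TCP. The camera gave 16 mm. I'll regrip with the TCP at z≈18, which puts the tips at about 30.

Run:
```python
from h import *
from rig import bot
np.set_printoptions(precision=2,suppress=True)
def P(t):
    s=bot.read_state();print(t,s["clock"],s["ee_pos"],s["ft_force"],s["moment"],s["grip_width"]);return s
bot.move_gripper(45);bot.move_to([589,-189.3,55],down(np.radians(-32)))
print(bot.servo_line([589,-189.3,18],speed=50,until_force=6));P("down")
bot.move_gripper(3,30);s=P("grip")
if 11<s["grip_width"]<18:
  for a in np.linspace(-32,-99.5,4)[1:]:
    bot.servo_line([589,-189.3,18],down(np.radians(a)),speed=60);P(round(a))
  bot.dwell(.2);P("turned")
s=bot.read_state();c=bot.read_camera("wrist")
np.savez("/tmp/w4.npz",**c,**{"s_"+k:v for k,v in s.items()});cv2.imwrite("pics/w4.png",c["image"])
```

```text
False
down 12.025 [ 589.19 -189.36   18.29] [-0.72  0.55 -0.98] [ 0.06 -0.01  0.03] 45.10022811833549
grip 12.4 [ 589.04 -189.26   18.39] [-2.29  0.96  4.45] [0.19 0.51 0.01] 13.533072643974746
-54 12.9417 [ 589.11 -189.4    18.37] [-2.24  0.41  6.38] [ 0.15  0.43 -0.06] 13.526321858449256
-77 13.4833 [ 589.17 -189.49   18.36] [-3.13  0.58  5.1 ] [-0.01  0.34 -0.08] 13.31863508515567
-100 14.025 [ 589.17 -189.65   18.36] [-1.98 -0.62  4.78] [-0.2   0.34  0.  ] 13.638107825246479
turned 14.225 [ 589.18 -189.62   18.39] [-1.65 -1.63  6.05] [-0.25  0.36 -0.03] 13.32439558576416
```

View pics/w4.png

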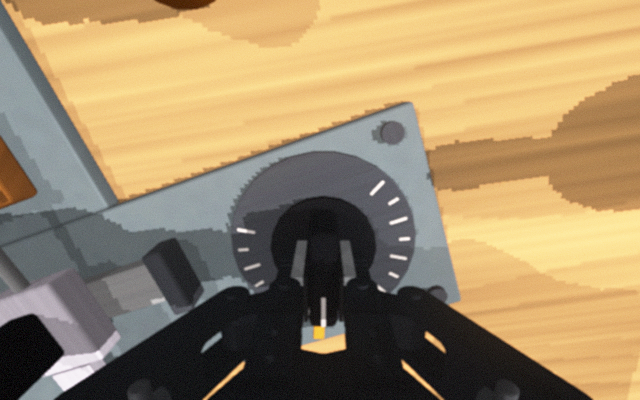

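The bar is gripped (13.4 mm) and has turned. The white pointer at (323,312) now points at the brass rider at (319,333). I'll zoom in to measure the gap.

Run:
```python
from h import *
c=dict(np.load("/tmp/w4.npz"))
cv2.imwrite("pics/w4a.png",cv2.resize(c["image"][285:355,290:360],None,fx=8,fy=8,interpolation=cv2.INTER_CUBIC))
```

```text
(no output)
```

View pics/w4a.png

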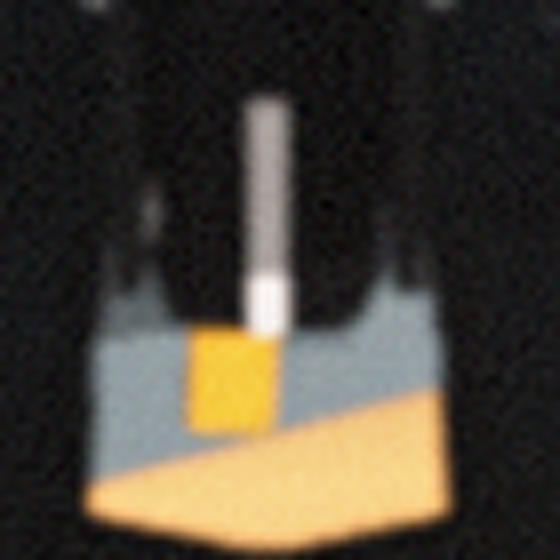

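The pointer is about 2.8 mm (3.7°) short of the rider's middle, so I'll turn it 3.6° further.

Run:
```python
from h import *
from rig import bot
bot.servo_line([589,-189.3,18],down(np.radians(-103.1)),speed=60);bot.dwell(.2)
c=bot.read_camera("wrist");s=bot.read_state();print(s["clock"])
cv2.imwrite("pics/w5a.png",cv2.resize(c["image"][285:355,290:360],None,fx=8,fy=8,interpolation=cv2.INTER_CUBIC))
```

```text
14.775
```

View pics/w5a.png

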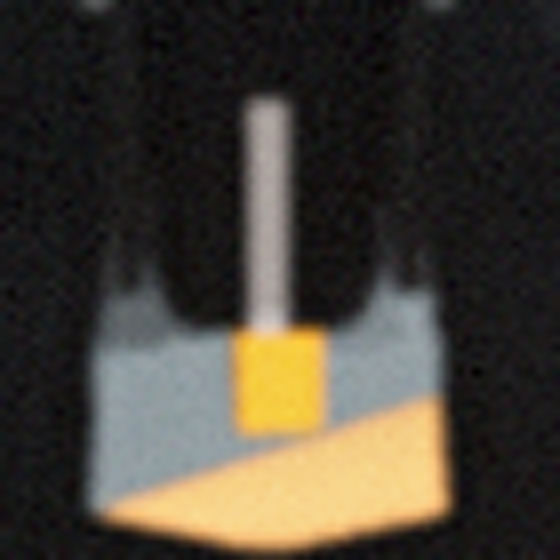

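The pointer is now within about 1 mm of the rider's middle. Next I'll release the dial, rise, and look at the dial, fin and stop from above the carriage.

Run:
```python
from h import *
from rig import bot
bot.move_gripper(45);bot.servo_line([589,-189.3,110],speed=150)
bot.move_to([573.5,-35,125],down(np.radians(-79.8)));bot.dwell(.15)
s=bot.read_state();c=bot.read_camera("wrist");print(s["clock"],s["ee_pos"],s["grip_width"])
np.savez("/tmp/w6.npz",**c,**{"s_"+k:v for k,v in s.items()});cv2.imwrite("pics/w6.png",c["image"])
im=c["image"]
```

```text
16.7667 [573.4793981  -35.98393376 124.4789082 ] 44.88265605303949
```

View pics/w6.png

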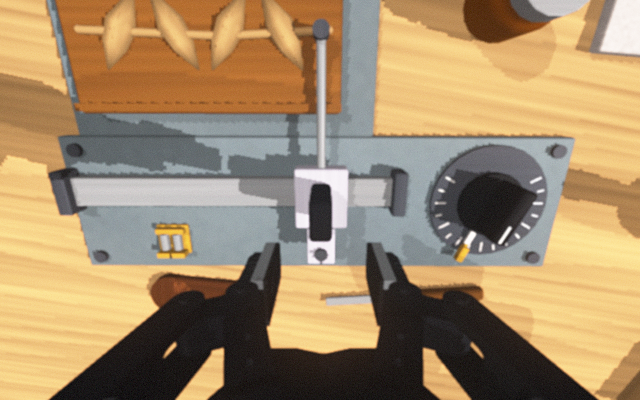

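Run:
```python
from h import *
c=dict(np.load("/tmp/w6.npz"));im=c["image"]
cv2.imwrite("pics/w6a.png",cv2.resize(im[135:275,420:560],None,fx=4,fy=4,interpolation=cv2.INTER_CUBIC))
cv2.imwrite("pics/w6b.png",cv2.resize(im[160:275,140:360],None,fx=3.6,fy=3.6,interpolation=cv2.INTER_CUBIC)[:,:792])
```

View pics/w6a.png

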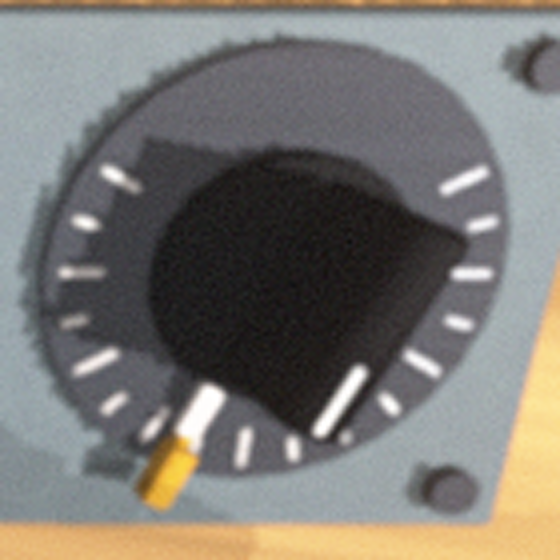

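View pics/w6b.png

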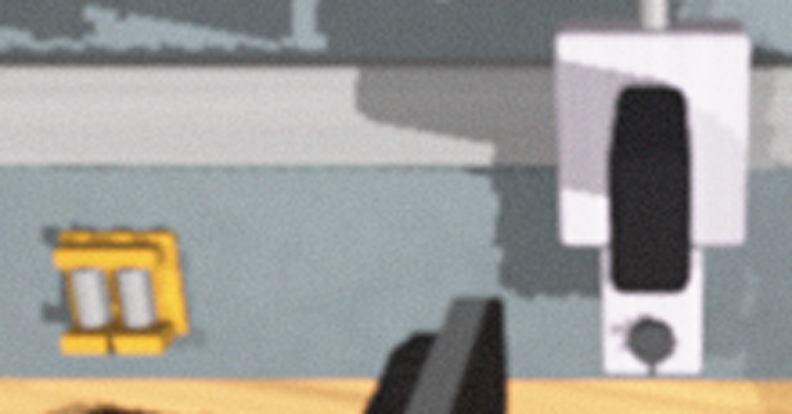

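The white pointer lines up with the brass rider. The other white stripe is on top of the bar. For the stop, the pin midline is at zoom pixel (112,298) and the front-cheek mark at (110,343). The wing mark is at (652,370). I'll compute the travel from these.

Run:
```python
from h import *
np.set_printoptions(precision=1,suppress=True)
c=dict(np.load("/tmp/w6.npz"));s={k[2:]:v for k,v in c.items() if k[:2]=="s_"}
B=lambda u,v,z:ray(c,140+u/3.6-.36,160+v/3.6-.36,z,s)
T=Rq(s["tool_rot"]).as_matrix()
# rail edge direction
p,q=B(0,165,12),B(480,166,12);d=p-q
yaw=np.arctan2(-d[0],d[1]);print("yaw rail front",yaw)
c6=c
P=[ray(c,u,v,12,s) for u,v in((60,137),(573,137),(545,265),(93,266))]
print("corners",P[0],P[1],P[2],P[3]);d=P[0]-P[1];print(np.arctan2(-d[0],d[1]));d=P[3]-P[2];print(np.arctan2(-d[0],d[1]))
yaw=.176
ex=np.array([np.cos(yaw),np.sin(yaw),0]);ey=np.array([-np.sin(yaw),np.cos(yaw),0])
for n,a in(("pins",B(112,298,24)),("cheek mark top",B(110,336,26)),("pinL",B(91,298,24)),("pinR",B(134,298,24)),("stop L",B(62,345,26)),("stop R",B(165,345,26)),("wing mark",B(652,368,44)),("screw",B(652,338,48)),("fin front",B(651,290,94)),("finL",B(611,285,94)),("finR",B(690,285,94)),("wingL",B(603,368,44)),("wingR",B(702,368,44))):
    print(n,a,"gx %.1f gy %.1f"%(a@ex,a@ey))
for u in range(300,345,4): print(u,pt(c,u,225,s), pt(c,u,210,s)[2])
```

```text
yaw rail front 0.1734052292856174
corners [579.4 199.   12. ] [ 658.4 -246.1   12. ] [ 533.1 -273.1   12. ] [452. 178.  12.]
0.17569078755157136
0.17805512266769302
pins [499.6  95.3  24. ] gx 508.6 gy 6.4
cheek mark top [489.5  94.7  26. ] gx 498.5 gy 7.5
pinL [498.6 100.7  24. ] gx 508.6 gy 11.8
pinR [500.6  89.6  24. ] gx 508.6 gy 0.6
stop L [484.6 107.1  26. ] gx 495.9 gy 20.6
stop R [489.4  80.3  26. ] gx 495.9 gy -6.6
wing mark [515.4 -45.6  44. ] gx 499.4 gy -135.2
screw [525.7 -43.8  48. ] gx 509.9 gy -135.2
fin front [560.5 -37.9  94. ] gx 545.2 gy -135.4
finL [560.2 -30.2  94. ] gx 546.3 gy -127.9
finR [562.8 -45.   94. ] gx 546.3 gy -142.8
wingL [513.3 -33.7  44. ] gx 499.4 gy -123.1
wingR [517.5 -57.8  44. ] gx 499.4 gy -147.5
300 [547.1 -22.1  43.6] 43.187576381582886
304 [547.4 -25.5  43. ] 42.695585094387354
308 [568.8 -27.8  91. ] 90.78087393007578
312 [570.3 -30.4  93.2] 93.25726188677419
316 [571.3 -33.   94.5] 93.74151079877424
320 [571.4 -35.6  93.6] 95.0811681004445
324 [572.2 -38.2  94.5] 93.45199704373726
328 [572.2 -41.   93.3] 93.7474732049051
332 [551.3 -49.1  42.3] 43.772732935707126
336 [552.4 -52.4  43.4] 42.48292814851203
340 [553.  -55.7  43.6] 43.06379360345224
344 [553.9 -59.   44.3] 44.4288092653245
```

Run:
```python
from h import *
from rig import bot
np.set_printoptions(precision=2,suppress=True)
yaw=.1765;ey=np.array([-np.sin(yaw),np.cos(yaw),0])
def P(t):
    s=bot.read_state();print(t,s["clock"],s["ee_pos"],"gy %.2f"%(s["ee_pos"]@ey),s["ft_force"],"fy %.1f"%(s["ft_force"]@ey),s["grip_width"]);return s
print(bot.servo_line([575.3,-35.3,49],down(yaw-np.pi/2),speed=60,until_force=8));P("down")
bot.move_gripper(5,60);s=P("grip")
if s["grip_width"]>12:
    p0=np.array([575.3,-35.3,49])
    bot.servo_line(p0+ey*60,speed=80);P("60")
    bot.servo_line(p0+ey*120,speed=80);bot.dwell(.1);P("120")
s=bot.read_state();c=bot.read_camera("wrist");cv2.imwrite("pics/w7.png",c["image"])
np.savez("/tmp/w7.npz",**c,**{"s_"+k:v for k,v in s.items()})
```

```text
False
down 18.2333 [575.51 -35.33  49.38] gy -135.83 [-0.7   0.02  0.66] fy 0.1 45.042221381178265
grip 18.6 [575.41 -35.29  49.36] gy -135.78 [-2.22  0.63  4.6 ] fy 1.0 14.988906007166703
60 19.5 [564.97  24.35  49.35] gy -75.23 [0.65 1.89 6.26] fy 1.7 15.142579846047898
120 20.5 [554.6   83.46  49.34] gy -15.22 [2.74 1.3  6.05] fy 0.8 15.279390011786115
```

View pics/w7.png

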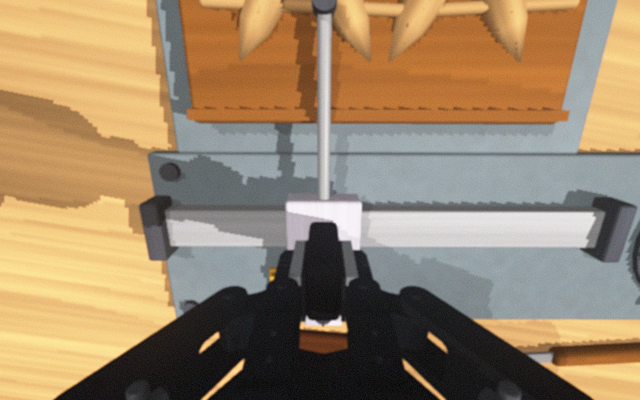

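The carriage is held and travelling; the fin is between the jaws at (323,270). I'll go on in 2 mm steps, logging the force along the rail to feel the pin and the notch.

Run:
```python
from h import *
from rig import bot
yaw=.1765;ey=np.array([-np.sin(yaw),np.cos(yaw),0]);p0=np.array([575.3,-35.3,49])
g0=p0@ey
for t in np.arange(126,143,1.5):
    bot.servo_line(p0+ey*t,speed=30);bot.dwell(.05);s=bot.read_state();f=s["ft_force"]
    print("%.2f %.1f act %.2f fy %.1f fz %.1f gw %.2f"%(s["clock"],t,s["ee_pos"]@ey-g0,f@ey,f[2],s["grip_width"]))
```

```text
20.95 126.0 act 126.57 fy 1.6 fz 4.5 gw 14.98
21.25 127.5 act 127.97 fy 1.1 fz 4.7 gw 15.28
21.55 129.0 act 129.44 fy 0.8 fz 6.8 gw 15.39
21.85 130.5 act 130.92 fy 0.5 fz 5.0 gw 15.33
22.15 132.0 act 132.42 fy -0.1 fz 5.7 gw 15.25
22.45 133.5 act 133.46 fy -2.9 fz 5.6 gw 15.11
22.75 135.0 act 135.12 fy -1.7 fz 4.7 gw 15.38
23.05 136.5 act 136.78 fy 0.2 fz 4.6 gw 15.58
23.35 138.0 act 138.54 fy 1.6 fz 5.0 gw 15.22
23.65 139.5 act 140.12 fy 1.3 fz 5.2 gw 15.33
23.95 141.0 act 141.91 fy 4.1 fz 5.7 gw 15.08
24.25 142.5 act 143.49 fy 4.8 fz 4.7 gw 15.21
```

Run:
```python
from h import *
from rig import bot
yaw=.1765;ey=np.array([-np.sin(yaw),np.cos(yaw),0]);p0=np.array([575.3,-35.3,49])
g0=p0@ey
for t in (143.25,144,144.75,145.5):
    bot.servo_line(p0+ey*t,speed=30);bot.dwell(.15);f=[];e=[]
    for k in range(5): s=bot.read_state();f.append(s["ft_force"]@ey);e.append(s["ee_pos"]@ey-g0);bot.dwell(.02)
    print("%.2f %.2f act %.2f fy %.1f"%(s["clock"],t,np.mean(e),np.mean(f)))
    if np.mean(f)<-3: break
s=bot.read_state();c=bot.read_camera("wrist");cv2.imwrite("pics/w8.png",c["image"])
np.savez("/tmp/w8.npz",**c,**{"s_"+k:v for k,v in s.items()})
c=bot.read_camera("top");cv2.imwrite("pics/top8.png",cv2.resize(c["image"][150:240,240:400],None,fx=5,fy=5,interpolation=cv2.INTER_CUBIC))
c=bot.read_camera("scene");cv2.imwrite("pics/scene8.png",cv2.resize(c["image"][180:260,240:410],None,fx=4.7,fy=4.7,interpolation=cv2.INTER_CUBIC))
```

```text
24.72 143.25 act 144.00 fy 3.2
25.20 144.00 act 144.57 fy 1.8
25.68 144.75 act 144.94 fy -1.4
26.17 145.50 act 145.27 fy -4.5
```

View pics/w8.png

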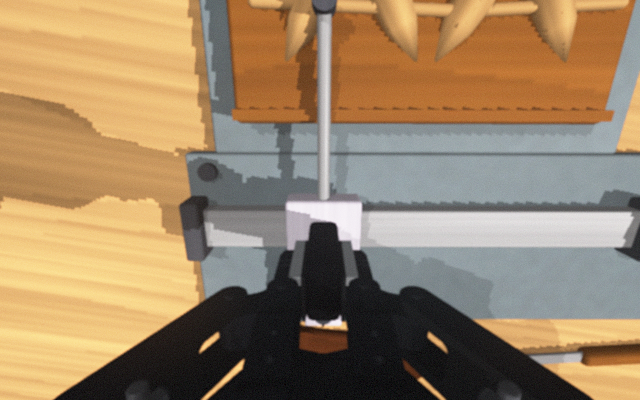

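View pics/scene8.png

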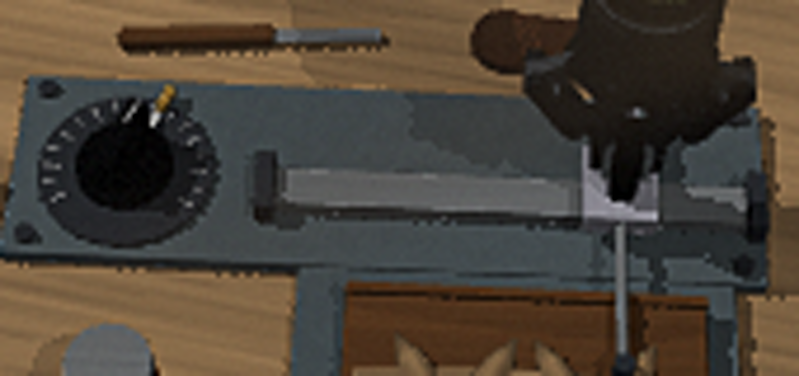

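The force along the rail crosses zero steeply between 144.0 and 145.5, which puts the notch centre at about 144.6. The scene view still shows the pointer at the rider (160,105). I'll set 144.5, check the force at rest, and look at the wing and stop marks.

Run:
```python
from h import *
from rig import bot
yaw=.1765;ey=np.array([-np.sin(yaw),np.cos(yaw),0]);p0=np.array([575.3,-35.3,49])
g0=p0@ey
bot.servo_line(p0+ey*144.5,speed=20);bot.dwell(.3);f=[];e=[]
for k in range(8): s=bot.read_state();f.append(s["ft_force"]@ey);e.append(s["ee_pos"]@ey-g0);bot.dwell(.03)
print(s["clock"],"act %.2f fy %.1f"%(np.mean(e),np.mean(f)),s["grip_width"],s["ft_force"])
c=bot.read_camera("wrist");s=bot.read_state()
np.savez("/tmp/w9.npz",**c,**{"s_"+k:v for k,v in s.items()})
cv2.imwrite("pics/w9a.png",cv2.resize(c["image"][280:360,275:375],None,fx=7,fy=7,interpolation=cv2.INTER_CUBIC))
```

```text
27.1167 act 144.70 fy -0.9 15.324802586249138 [ 3.5337525  -0.5845019   5.02089647]
```

View pics/w9a.png

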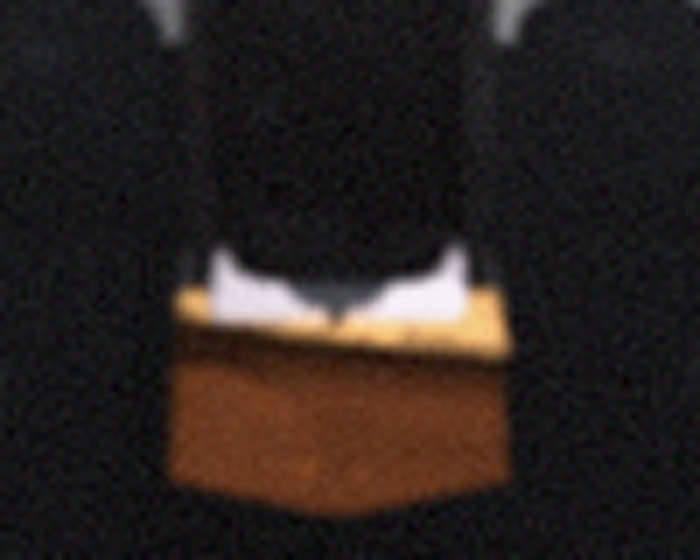

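View pics/top8.png

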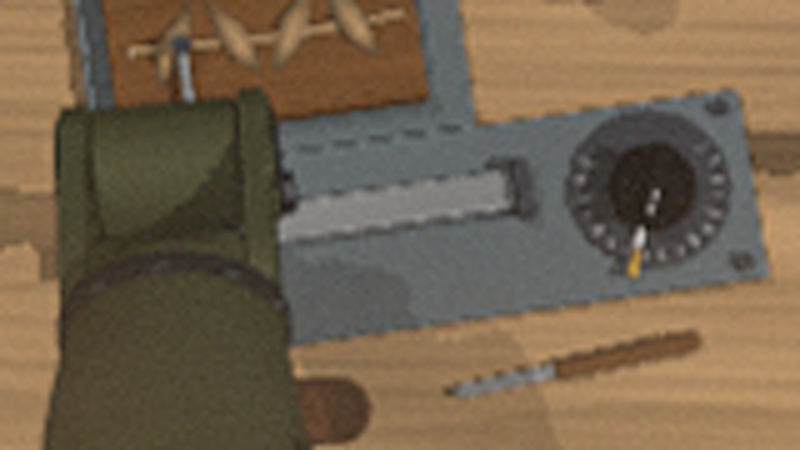

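Run:
```python
from h import *
c=dict(np.load("/tmp/w9.npz"));s={k[2:]:v for k,v in c.items() if k[:2]=="s_"}
yaw=.1765;ey=np.array([-np.sin(yaw),np.cos(yaw),0])
for u in(214,335,468):
    a=ray(c,275+u/7-.43,280+316/7-.43,44,s);print(u,a,a@ey,s["ee_pos"]@ey)
c=dict(np.load("/tmp/w6.npz"));s={k[2:]:v for k,v in c.items() if k[:2]=="s_"}
B=lambda u,v,z:ray(c,140+u/3.6-.36,160+v/3.6-.36,z,s)@ey
print("notch",B(112,298,24),B(112,298,20),B(110,336,26),(B(62,345,26)+B(165,345,26))/2,"front cheek bottom mark",B(110,352,24))
```

```text
214 [488.1286834  106.64367166  44.        ] 19.27879426913394 8.911340871140617
335 [490.09826151  95.54283674  44.        ] 8.00459049501078 8.911340871140617
468 [492.2633202   83.34024425  44.        ] -4.388577693975367 8.911340871140617
notch 6.09582339763273 8.345294816663078 7.242095609237386 6.740057965110118 front cheek bottom mark 9.14101262944451
```

The wing mark sits at 7.5–8.0 mm along the rail, against 6.7–8.3 for the notch, so the camera agrees with the force signature. I'll ease back 0.4 mm to the force-neutral point and hand in.

Run:
```python
from h import *
from rig import bot
yaw=.1765;ey=np.array([-np.sin(yaw),np.cos(yaw),0]);p0=np.array([575.3,-35.3,49])
bot.servo_line(p0+ey*144.1,speed=20);bot.dwell(.5);s=bot.read_state()
print(s["clock"],s["ee_pos"]@ey-p0@ey,s["ft_force"]@ey,s["grip_width"],abs(s["qvel"]).max())
bot.finish_job()
```

```text
27.95 144.59642442429953 1.5711803999325704 15.288969539500876 0.0016524080692682794
the job is handed in; nothing more can be done
```

I turned the dial to the rider, slid the carriage by its fin into the stop's notch, and handed the job in still gripping it, at about 28 s of the 51 s allowed. No verdict was reported.

**Dial:** my first grasp missed. The fingertips turned out to be about 12 mm behind the reported TCP, not 19 mm ahead of it; depth readings suggested 16 mm and a light touch on the bar gave 12. I regripped about 30 mm lower and turned the dial about 71° clockwise in two steps. The last close view put the pointer within about 1 mm of the rider's middle. Later pictures show it still at the rider.

**Carriage:** I gripped the fin with 60 N and slid it about 144 mm. Along the rail I felt the first pin, its crest, the pull into the notch and the start of the second pin.
- **At rest:** the force along the rail was near neutral (about 1.6 N) and the arm was still. The jaws read 15.3 mm on the 16 mm fin.
- **Camera check:** the wing mark stood at 7.5–8.0 mm along the rail, against 6.7–8.3 mm measured for the notch. These agree to about 1 mm, but the arm hid the stop at the end, so I could not check the marks side by side.

**Disagreements:**
- The camera alone first suggested 142.7 mm of travel where the force gave about 144.5 mm; I went by the force.
- The base plate's edges measured about 8–10 mm off from the stated dial position, so I used the dial's own position instead.

**Bystanders:** none of the pictures showed one being moved, but I did not measure their positions.

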